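# Release the ratchet clamp and move the mill base to the refill platform

### The job

The bamboo mill base is held in the ratchet clamp. Push the upright chrome release lever gently sideways with closed fingers (do not grip it or force it against its stop) to lift the pawl off the ratchet wheel, hold it there until the jaw has backed off all the way, and let go. Then lift the mill base out, set it down gently upright in the middle of the small round sprung platform without dropping it or pressing the platform down, and leave the other things where they are.

Things in the scene. Friction and masses are not known exactly. Their poses are not given: they have to be found in the camera images.
- clamp: Ratchet clamp fixed to the counter; dark steel plate 116 x 272 mm, its top (the bed) 15 mm above the counter. Origin: on the counter midway across the closed jaws. +y: the way the jaw opens. Fixed jaw 50 mm wide, top at 51 mm, on the -y side of the mill base (y -25 to -47 mm). Only the lever's post is higher than 55 mm.
- wheel_mid (a point): Centre of the ratchet wheel's top, 31 mm above the counter, at clamp x 0, y 130 mm. Flat steel wheel, 72 mm across, 12 teeth, geared to the jaw; it turns the opening way (clockwise from above) only while the sprung pawl, a bar 50 mm long at its clamp -x side, is lifted 7 mm out of the teeth. If let back early the pawl falls into the next tooth and the jaw stays partly open.
- lever: Chrome release lever. Origin: its vertical pivot at counter height, at clamp x -42, y 180 mm; at rest its axes are the clamp's. A 50 mm arm leads to an upright post at its x -46, y -20 mm. Pushing the post to clamp +y turns it clockwise from above; a spring returns it. More than 18 N of finger force on it, squeezing included, damages it; pushed slowly to 13 to 15 N it rests safely on its rubbery stop.
- lever_mid (a point): Point on the post's centre line to push at, 72 mm above the counter (post 14 mm thick, free from 45 to 100 mm). First comes idle take-up at 1 to 2 N, 2 to 27 mm long, different each time and not seen from the rest pose. Then the push rises to 9 to 12 N as the lever lifts the pawl; about 8 mm on the wheel is free (it drops by about 2 N), 1 to 2 mm later it climbs steeply: the stop.
- lever_top (a point): The top end of the release lever's post, on its centre line, 100 mm above the counter.
- jaw (a joint): How far the moving jaw has backed off, in m: 0 clamped, 0.024 fully open. With the pawl held off, a spring drives it open against a damper in about 3 s. The teeth would catch it at about 0.008 and 0.017.
- jaw_top (a point): Middle of the moving jaw's top face (46 x 20 mm), 50 mm above the counter; clamped it is at clamp y 47 mm. A sprung rubber pad on it presses the mill base with about 5 N.
- mill_base: Plain bamboo pepper-mill base: upright cylinder, 50 mm across, 46 mm high (2 mm dark steel socket on its top), about 0.14 to 0.28 kg, origin at the centre of its underside. It stands on the bed between the jaws; its two sides along the clamp's x are free to grip.
- platform_top (a point): Centre of the upper face of the sprung platform: flat aluminium disc 84 mm across, 7 mm thick, 65 mm above the counter on a round steel stand 96 mm across with a small side lever. The face sinks with the disc.
- platform (a joint): How far the platform is pressed down, in m: 0 free, 0.014 bottomed; spring 0.6 N per mm after about 0.8 N preload. The mill base alone sinks it about 1 to 4 mm; beyond 10 mm counts as pressed or dropped on.
- pepper_mill: Bystander: silver-plated pepper mill, 58 mm across, 172 mm high, origin at the centre of its foot. Leave it.
- salt_pig: Bystander: round speckled blue stoneware salt pig, 110 mm across, 119 mm high, its mouth standing out about 20 mm further; origin under its centre. Leave it.
- tamper: Bystander: steel tamping disc, 50 mm across, 10 mm thick with an upright 14 mm stem, 40 mm high in all; origin under its centre. Leave it.
Things that resemble listed ones, but are neither listed nor needed, are in the scene too. What is shaped like the mill_base but yellow is not meant.

How it is judged:
On the way, in this order (a step that is already met when the one before it is completed fails the run):
1. the pawl is held off until the jaw has backed off fully, the mill base still standing in the clamp (value of joint jaw above 0.022 m and z of mill_base in the frame of clamp below 0.02 m), for 0.2 s.
2. the mill base is lifted clear of the jaws (z of mill_base in the frame of clamp above 0.052 m), for 0.1 s.
At the end, for the whole second after the job is handed in: The mill base stands upright (within 0.08 rad), released and at rest on the sprung platform, within 14 mm of its centre; the clamp's jaw is fully open (more than 22 of 24 mm) (horizontal distance between mill_base and platform_top below 0.014 m and z of mill_base in the frame of platform_top between -0.003 and 0.003 m and angle between mill_base's own z axis and vertical below 0.08 rad and linear speed of mill_base below 0.02 m/s and value of joint jaw above 0.022 m and contact force between the fingers and mill_base below 0.1 N); the robot touches nothing.
It fails at once if the release lever is forced: more than 18 N between robot and lever (contact force between any of the fingers, the arm and lever above 18 N).
It fails at once if the mill base is pulled up while still clamped (z of mill_base in the frame of clamp above 0.021 m and value of joint jaw below 0.018 m).
It fails at once if the platform is pressed down or the base dropped on it (more than 10 mm) (value of joint platform above 0.01 m).
It fails at once if a bystander is moved more than 20 mm (distance of any of pepper_mill, salt_pig, tamper from where it was at the start of the episode above 0.02 m).
It also fails if it takes over 72 s, if anything falls off the work surface, if the arm or the gripper's body presses on something with over 40 N, if the wrist force passes 120 N, or if a joint passes its speed limit or range.

### The arm

A 6-joint arm with a two-finger parallel gripper is mounted at the origin on the work surface. World frame = base frame: x ahead of the robot, y to its left, z up, the work surface at z = 0. Lengths are in m, angles in rad, forces in N, time in s.
With the tool pointing down it reaches from about 0.35 to 0.975 m from the base axis. Payload 4.9 kg.
Tool frame: the origin (TCP) lies at the very end of the fingers, on their centre line; the grasp point (between the pads) lies 19 mm behind it; z points along the fingers, y is the line along which they close (so a half turn about z gives the same grasp; the last joint's range is limited). The gripper opens to 85 mm and grips with 20 to 120 N. Pads are 22 mm wide; open, the fingers measure 114 mm over their backs; the gripper's body (76 mm by 85 mm) begins 54 mm behind the grasp point. The pads swing forward as they close: fully open they stand 13 mm farther back than shut.
Start: joints at [1.014, 0.053, 1.613, -0, 1.476, -0.119], TCP at [0.265, 0.566, 0.231] pointing down, gripper open.
Joint ranges: [-3.01, 3.01], [-1.01, 2.22], [0.06, 2.58], [-1.02, 4.17], [0.09, 2.62], [-3.14, 3.14]. Speed limits (rad/s): [2.57, 2.57, 3.14, 3.14, 3.14, 3.14].

### API

Orientations are given as a rotation vector (axis times angle).
In Python, from station import * gives the robot as it stands.
- The arm moves only by the shell command python3 -m crank 'ROWS' [OPENING] [FORCE]. ROWS is JSON, a list of rows, each an object with "offset": the shift along the tool's x, y, z in m, a list of three; "twist": the turn, a rotation vector about the tool's x, y, z in degrees, a list of three. In form: [{"offset": [x, y, z], "twist": [rx, ry, rz]}, ...]. A call has 1 to 20 rows; each row is the pose to reach, as a shift and turn from the pose commanded when the call began, along the tool's axes at that moment; what a row does not reach only later rows make up. A row lasts 1/8 s, in which the tool goes at most 62.5 mm and 10.7 degrees, less where a joint would pass 70% of its speed; a pose out of reach is approached as far as the arm can. A call with a gripper value outside its range is refused whole. OPENING is the opening, from 0 (shut) to 1 (fully open), set as the call begins (- or left out, the last holds). The fingers move at their own pace and stop on an object; FORCE is the grip in N (left out, the last holds). Time passes only in rows, so rows that repeat a pose let the fingers close. It gives the time, the measured TCP pose, the force, the opening and the grip force at its end, in the units of the state.
- get_obs(): the state, without advancing time (a new reading comes with each control period).
- get_image(name): name is "scene" or "top" or "wrist"; returns the picture (400x640x3 uint8, red, green, blue); there is no depth.
- get_calibration(name): a dict with "intrinsics" (3x3 intrinsics, pixels), "world_from_camera" (4x4, takes a point from camera to world coordinates); the wrist camera has in their place "tool_from_camera" (4x4, takes a point from camera to tool coordinates, whose origin is the TCP and whose axes are the flange's). Camera axes: x right, y up, looking along -z (the intrinsics and any distortion apply to the point x, -y, -z); pixel columns grow to the right and rows downward; lengths in m; the calibration is good to about 2 mm. A picture is of the moment at which its call begins: read the wrist's pose just before it. get_calibration takes no time and is no camera call.
- finish_job(): hands the job in; it is judged then, once.
Trained networks look in the newest picture that a camera, given by its name, has taken for a name from the list of things; names that differ only in an ending like _2 or _b are one class to them, and where a whole thing is asked for, a point or a joint stands for the part that bears it (a point fixed in the world has none). Each returns a list of dicts, best first, with "confidence" (0 to 1); they miss things now and then, are a little off and sometimes report something else, mostly with a low value. They report only what shows in the picture. A call takes as long as a camera call. They do not tell look-alikes from the thing itself.
- cut_out(query, camera): "region" (400x640 bool, what is visible of it) and "rect" ([centre column, centre row, width, height] in pixels, round what is visible of it).
The state is a dict: "t": time; "q": joint angles; "dq": joint speeds; "effort": joint torques, N m; "tool_pos": TCP position; "tool_rot": TCP orientation; "contact_force": force on the tool from outside, world axes, zero at the start; "wrist_torque": the same for the moment, N m; "opening": finger opening in m; "grip_force": force on a finger pad.
Only numpy, scipy, OpenCV 4.12 (cv2) and the standard library are available. Lean on these libraries where they do the work, as an engineer would, in place of code of your own. Each camera call takes 0.05 s, during which the arm holds its last target. There are 200 camera calls.

## Working session

There is one attempt and no reset: what is moved stays moved. The work goes in short steps, Python scripts to look and compute and a shell command to move; the robot and the scene stay as the last step left them, time stands still between calls to the robot, and variables do not carry over. Pictures are saved under pics/ and viewed, at most 10 in all, crops included, and the job is handed in when it is done.

```bash
mkdir -p pics; ls
python3 - <<'E'
from station import *
import cv2, numpy as np
o=get_obs(); print({k:np.round(v,3).tolist() for k,v in o.items()})
for c in ("scene","top","wrist"):
    cal=get_calibration(c); print(c,{k:np.round(v,4).tolist() for k,v in cal.items()})
a=get_image("scene"); b=get_image("top")
cv2.imwrite("pics/scene.png",a[:,:,::-1]); cv2.imwrite("pics/top.png",b[:,:,::-1])
for c in ("scene","top"):
    for n in ("clamp","wheel_mid","lever","jaw","mill_base","platform","pepper_mill","salt_pig","tamper"):
        print(c,n,[(round(d["confidence"],2),np.round(d["rect"]).tolist()) for d in cut_out(n,c)[:4]])
E
```

```text
pics
{'t': 0.0, 'q': [1.014, 0.053, 1.614, -0.0, 1.476, -0.119], 'dq': [0.0, 0.001, -0.0, 0.0, -0.003, -0.001], 'effort': [-0.0, -39.37, -37.017, -0.0, 0.007, 0.0], 'tool_pos': [0.265, 0.566, 0.23], 'tool_rot': [-0.682, -3.066, 0.003], 'contact_force': [-0.825, 0.069, -0.652], 'wrist_torque': [0.003, -0.017, -0.003], 'grip_force': 0.0, 'opening': 0.086}
scene {'intrinsics': [[492.7107, 0.0, 319.629], [0.0, 492.7107, 197.8975], [0.0, 0.0, 1.0]], 'world_from_camera': [[-0.0616, -0.7756, 0.6282, 1.2893], [0.998, -0.0392, 0.0494, -0.009], [-0.0137, 0.63, 0.7765, 0.9602], [0.0, 0.0, 0.0, 1.0]]}
top {'intrinsics': [[447.0682, 0.0, 313.5717], [0.0, 447.0682, 198.223], [0.0, 0.0, 1.0]], 'world_from_camera': [[-0.0022, 0.992, -0.1265, 0.4961], [-1.0, -0.0011, 0.0089, -0.0451], [0.0087, 0.1265, 0.9919, 0.8867], [0.0, 0.0, 0.0, 1.0]]}
wrist {'intrinsics': [[352.5057, 0.0, 317.7306], [0.0, 352.5057, 204.5566], [0.0, 0.0, 1.0]], 'tool_from_camera': [[0.0002, 0.9645, 0.2642, 0.066], [1.0, -0.0003, 0.0006, 0.0009], [0.0007, 0.2642, -0.9645, -0.143], [0.0, 0.0, 0.0, 1.0]]}
scene clamp [(0.78, [398.0
[... 427 characters left out ...]
[336.0, 280.0, 49.0, 68.0])]
scene tamper [(0.65, [285.0, 163.0, 22.0, 14.0])]
top clamp [(0.8, [225.0, 202.0, 151.0, 88.0])]
top wheel_mid [(0.63, [224.0, 201.0, 153.0, 91.0])]
top lever [(0.58, [170.0, 219.0, 16.0, 30.0])]
top jaw [(0.65, [236.0, 201.0, 45.0, 23.0])]
top mill_base [(0.97, [269.0, 210.0, 26.0, 28.0]), (0.61, [296.0, 112.0, 54.0, 60.0]), (0.6, [334.0, 226.0, 30.0, 30.0])]
top platform [(0.8, [439.0, 259.0, 48.0, 46.0])]
top pepper_mill [(0.63, [423.0, 133.0, 44.0, 47.0])]
top salt_pig [(0.77, [296.0, 111.0, 56.0, 60.0]), (0.23, [169.0, 218.0, 18.0, 33.0])]
top tamper [(0.93, [374.0, 302.0, 26.0, 21.0]), (0.73, [225.0, 202.0, 158.0, 87.0]), (0.55, [169.0, 217.0, 16.0, 34.0])]
```

View pics/scene.png

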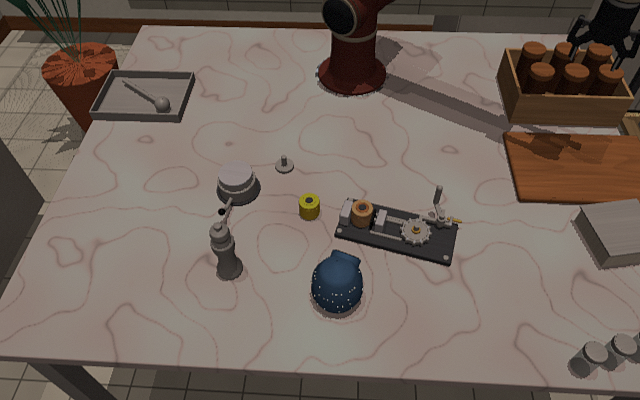

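View pics/top.png

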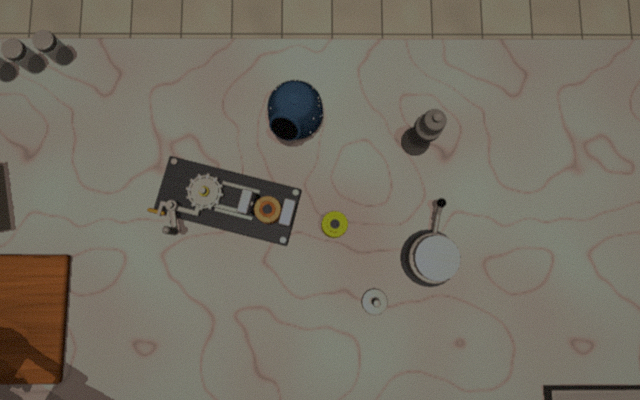

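The scene picture shows the clamp with its bamboo base at (362,213), wheel at (417,230) and lever post at (438,195). In the top view these are at (267,209), (204,192) and about (170,215).

Things that could be taken for the mill base, top-view pixels:
- Brown base in the clamp (267,209): this is the one described, so I choose it.
- Yellow look-alike (334,224).
- Salt pig (296,111), falsely reported by the network.
- Brown jars in the crate, scene (530–610,70).

The platform is at top (435,257) and scene (236,175), with its side lever. Next I'll measure and check the choice in a crop.

```bash
cat > h.py <<'E'
from station import *
import cv2, numpy as np
from scipy.spatial.transform import Rotation as R
def cam(name,obs=None):
    c=get_calibration(name); K=np.array(c["intrinsics"])
    if name=="wrist":
        o=obs or get_obs(); T=np.eye(4); T[:3,:3]=R.from_rotvec(o["tool_rot"]).as_matrix(); T[:3,3]=o["tool_pos"]
        W=T@np.array(c["tool_from_camera"])
    else: W=np.array(c["world_from_camera"])
    return K,W
def back(px,z,KW):
    K,W=KW; d=np.linalg.inv(K)@[px[0],px[1],1]; d=W[:3,:3]@[d[0],-d[1],-d[2]]; p=W[:3,3]
    return p+d*(z-p[2])/d[2]
def proj(P,KW):
    K,W=KW; q=W[:3,:3].T@(np.asarray(P)-W[:3,3]); q=K@[q[0],-q[1],-q[2]]; return q[:2]/q[2]
E
python3 - <<'E'
from h import *
T=cam("top");S=cam("scene")
def p(n,v): print(n,np.round(v,4))
p("mill top",back((267,209),.061,T)); p("mill scene top",back((362,205),.061,S))
p("wheel top",back((204,192),.031,T)); p("wheel scene",back((417,230),.031,S))
p("plat top",back((435,257),.065,T)); p("plat scene",back((235,171),.065,S))
p("pepper",back((431,120),.172,T));p("salt scene",back((337,285),.06,S));p("tamper",back((374,301),.01,T));p("yellow",back((334,224),.046,T))
p("plate corners",[back(c,.015,T) for c in((173,160),(296,191),(283,240))])
im=cv2.imread("pics/top.png")[140:260,130:350]; s=cv2.imread("pics/scene.png")[165:270,290:480]
a=cv2.resize(im,(790,431),interpolation=2); cv2.imwrite("pics/crop.png",a)
E
```

```text
mill top [0.5814 0.0339 0.061 ]
mill scene top [0.5781 0.0333 0.061 ]
wheel top [0.6176 0.1586 0.031 ]
wheel scene [0.6212 0.1614 0.031 ]
plat top [ 0.4924 -0.274   0.065 ]
plat scene [ 0.4907 -0.2788  0.065 ]
pepper [ 0.7173 -0.2458  0.172 ]
salt scene [ 0.7895 -0.0164  0.06  ]
tamper [ 0.4086 -0.1687  0.01  ]
yellow [ 0.5544 -0.091   0.046 ]
plate corners [[ 0.684   0.2255  0.015 ]
 [ 0.6217 -0.0183  0.015 ]
 [ 0.5256  0.0067  0.015 ]]
```

View pics/crop.png

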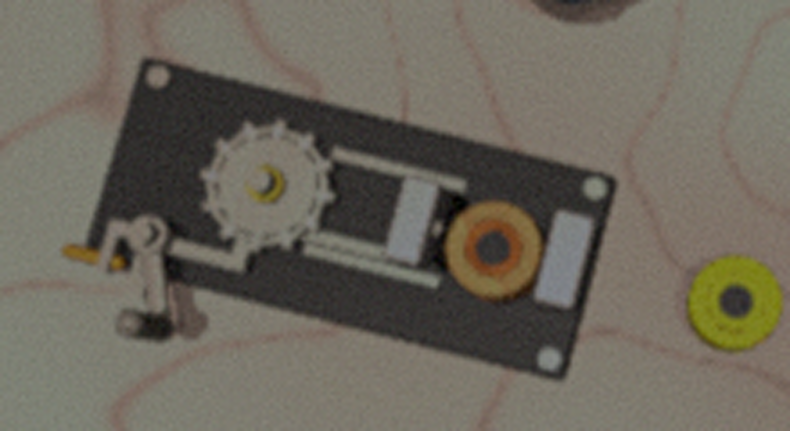

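The crop confirms the choice: the bamboo base with its dark socket sits between the pale jaws, and the yellow one stands outside the clamp. I'll move the wrist camera over the clamp to refine the poses.

```bash
python3 -m crank '[{"offset":[-0.05,-0.029,0],"twist":[0,0,8]},{"offset":[-0.1,-0.058,0],"twist":[0,0,16]},{"offset":[-0.15,-0.087,0],"twist":[0,0,24]},{"offset":[-0.2,-0.116,0],"twist":[0,0,32]},{"offset":[-0.25,-0.145,0],"twist":[0,0,40]},{"offset":[-0.3,-0.174,0],"twist":[0,0,48]},{"offset":[-0.35,-0.203,0],"twist":[0,0,56]},{"offset":[-0.4,-0.232,0],"twist":[0,0,64]},{"offset":[-0.45,-0.261,0],"twist":[0,0,72]},{"offset":[-0.5,-0.29,0],"twist":[0,0,79.5]},{"offset":[-0.5,-0.29,0],"twist":[0,0,79.5]},{"offset":[-0.5,-0.29,0],"twist":[0,0,79.5]},{"offset":[-0.5,-0.29,0],"twist":[0,0,79.5]},{"offset":[-0.5,-0.29,0],"twist":[0,0,79.5]}]' 0 30
python3 - <<'E'
from h import *
o=get_obs(); W=cam("wrist",o); a=get_image("wrist"); np.save("w1.npy",W[1])
cv2.imwrite("pics/w1.png",a[:,:,::-1])
for n in ("clamp","wheel_mid","lever","jaw","mill_base"):
    print(n,[(round(d["confidence"],2),np.round(d["rect"]).tolist()) for d in cut_out(n,"wrist")[:3]])
for n,P in (("mill",(.580,.034,.061)),("wheel",(.619,.160,.031))): print(n,proj(P,W))
print({k:np.round(v,4).tolist() for k,v in o.items() if k in("t","tool_pos","tool_rot","contact_force","q")})
E
```

```text
t: 2.75
tool_pos: [0.5944, 0.0926, 0.2314]
tool_rot: [2.483, 1.924, 0.0]
contact_force: [0.3, 0.1, 0.3]
opening: 0.0001
grip_force: 0.0
clamp [(0.58, [293.0, 136.0, 182.0, 273.0])]
wheel_mid [(0.7, [295.0, 137.0, 186.0, 273.0])]
lever [(0.8, [246.0, 56.0, 90.0, 48.0]), (0.56, [535.0, 245.0, 146.0, 121.0])]
jaw [(0.96, [325.0, 175.0, 45.0, 86.0])]
mill_base [(0.83, [319.0, 238.0, 51.0, 45.0]), (0.79, [317.0, 354.0, 14.0, 26.0]), (0.3, [247.0, 56.0, 89.0, 46.0])]
mill [317.45553688 246.89232679]
wheel [324.13984503 103.52318602]
{'t': 2.75, 'q': [0.0308, -0.0026, 1.669, 0.0, 1.4751, 0.2834], 'tool_pos': [0.5944, 0.0926, 0.2314], 'tool_rot': [2.4835, 1.9239, 0.0002], 'contact_force': [0.2956, 0.052, 0.2642]}
```

View pics/w1.png

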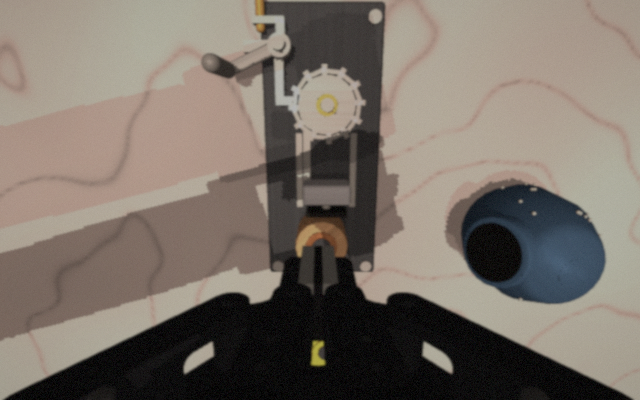

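The wrist view shows the whole clamp: wheel centre (327,104), lever post top (211,63) and base (44,240 of the pivot arm), plate screws (376,16), (278,267) and (365,267), jaw at (326,190) and bamboo base at (320,238). Now I'll fit the clamp pose.

Run:
```python
from h import *
from scipy.optimize import least_squares
W=(cam("wrist")[0],np.load("w1.npy")); T=cam("top"); S=cam("scene")
b=lambda px,z,c=W: np.round(back(px,z,c),4)
print("wheel",b((327,104),.031),"post",b((211,63),.1),"pivot",b((279,44),.035))
s=[b(c,.016) for c in((376,16),(278,267),(365,267))]; print("screws",s)
obs=[(W,(327,104),(0,.130,.031)),(W,(211,63),(-.088,.160,.1)),(T,(204,192),(0,.13,.031)),(T,(267,209),(0,0,.061)),(S,(417,230),(0,.13,.031)),(S,(362,205),(0,0,.061)),(S,(437.5,187),(-.088,.16,.1))]
d=(s[0]+s[1])[:2]/2; 
def wp(v,P): c,n=np.cos(v[2]),np.sin(v[2]); return np.array([v[0]+c*P[0]-n*P[1],v[1]+n*P[0]+c*P[1],P[2]])
f=lambda v:np.concatenate([(proj(wp(v,P),c)-px) for c,px,P in obs])
r=least_squares(f,[.58,.034,-.25],loss="soft_l1"); print(np.round(r.x,4),"deg",np.degrees(r.x[2])); print(np.round(r.fun.reshape(-1,2),1))
e=s[0]-s[2]; print("edge yaw",np.degrees(np.arctan2(-e[0],e[1])))
for n,P in(("mill",(0,0,0)),("post",(-.088,.16,0)),("start",(-.088,.125,0))): print(n,np.round(wp(r.x,P),4))
o=get_obs(); M=R.from_rotvec(o["tool_rot"]).as_matrix(); print(np.round(M,3))
p=o["tool_pos"]
t=wp(r.x,(-.088,.125,.06)); print("to start, tool axes",np.round(M.T@(t-p),4))
```

```text
wheel [0.6215 0.1589 0.031 ] post [0.5448 0.2075 0.1   ] pivot [0.5926 0.2192 0.035 ]
screws [array([0.6845, 0.2232, 0.016 ]), array([0.5272, 0.0041, 0.016 ]), array([ 0.6205, -0.02  ,  0.016 ])]
[ 0.585   0.0323 -0.2806] deg -16.078094723645755
[[-0.   2. ]
 [-1.4 -4.1]
 [ 0.8 -1.8]
 [ 0.9 -2. ]
 [-1.8 -0.1]
 [-0.4  2.3]
 [ 3.3 -0.9]]
edge yaw -14.743562836470723
mill [0.585  0.0323 0.    ]
post [0.5448 0.2104 0.    ]
start [0.5351 0.1768 0.    ]
[[ 0.251  0.968  0.   ]
 [ 0.968 -0.251  0.   ]
 [ 0.     0.    -1.   ]]
to start, tool axes [ 0.0674 -0.0792  0.1714]
```

```bash
python3 -m crank '[{"offset":[0.032,-0.039,0],"twist":[0,0,0]},{"offset":[0.064,-0.077,0],"twist":[0,0,0]},{"offset":[0.064,-0.077,0.05],"twist":[0,0,0]},{"offset":[0.064,-0.077,0.1],"twist":[0,0,0]},{"offset":[0.064,-0.077,0.14],"twist":[0,0,0]},{"offset":[0.064,-0.077,0.171],"twist":[0,0,0]},{"offset":[0.064,-0.077,0.171],"twist":[0,0,0]},{"offset":[0.064,-0.077,0.171],"twist":[0,0,0]}]' 0 30
python3 - <<'E'
from h import *
o=get_obs(); W=cam("wrist",o); a=get_image("wrist"); np.save("w2.npy",W[1])
cv2.imwrite("pics/w2.png",a[:,:,::-1])
print(o["t"],o["tool_pos"],o["contact_force"]); print(np.round(proj(o["tool_pos"],W)))
E
```

```text
t: 4.05
tool_pos: [0.5375, 0.173, 0.0618]
tool_rot: [2.485, 1.921, 0.003]
contact_force: [0.0, 0.4, 0.2]
opening: -0.0001
grip_force: 0.0
4.05 [0.53748927 0.17295379 0.06180809] [0.03324458 0.419037   0.1783034 ]
[316. 266.]
```

View pics/w2.png

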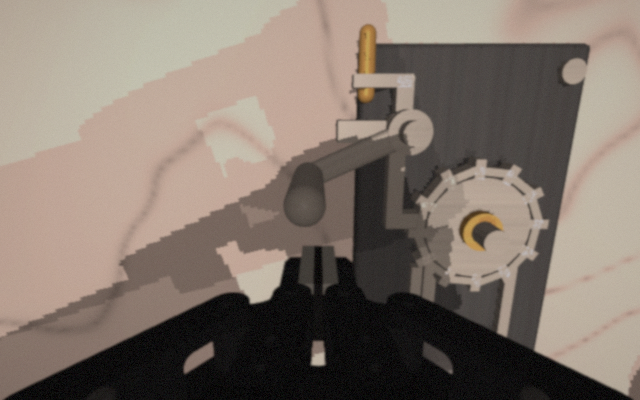

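The fingertips end at (318,250–290) and the post top is just ahead at (305,207), a few mm to the left. The post swings about 4 mm further left as it turns, so I'll shift left by 6 mm and then push.

```bash
python3 - <<'E'
from h import *
W=(cam("wrist")[0],np.load("w2.npy")); o=get_obs(); M=R.from_rotvec(o["tool_rot"]).as_matrix()
p=back((305,206),.1,W); print(p, M.T@(p-o["tool_pos"]))
E
python3 -m crank '[{"offset":[0.002,-0.006,0],"twist":[0,0,0]},{"offset":[0.005,-0.006,0],"twist":[0,0,0]},{"offset":[0.008,-0.006,0],"twist":[0,0,0]},{"offset":[0.008,-0.006,0],"twist":[0,0,0]},{"offset":[0.008,-0.006,0],"twist":[0,0,0]}]'
python3 -m crank '[{"offset":[0.002,0,0],"twist":[0,0,0]},{"offset":[0.004,0,0],"twist":[0,0,0]},{"offset":[0.004,0,0],"twist":[0,0,0]}]' | grep -E 't:|pos|contact'
python3 -m crank '[{"offset":[0.002,0,0],"twist":[0,0,0]},{"offset":[0.003,0,0],"twist":[0,0,0]},{"offset":[0.003,0,0],"twist":[0,0,0]}]' | grep -E 't:|pos|contact'
python3 -m crank '[{"offset":[0.002,0,0],"twist":[0,0,0]},{"offset":[0.003,0,0],"twist":[0,0,0]},{"offset":[0.003,0,0],"twist":[0,0,0]}]' | grep -E 't:|pos|contact'
```

```text
[0.5439359  0.21066335 0.1       ] [ 0.03798238 -0.00358567 -0.03749319]
t: 4.72
tool_pos: [0.5327, 0.182, 0.0603]
tool_rot: [2.485, 1.922, -0.0]
contact_force: [-0.0, 1.5, 0.5]
opening: 0.0002
grip_force: 0.0
t: 5.1
tool_pos: [0.5337, 0.186, 0.0603]
tool_rot: [2.485, 1.922, -0.0]
contact_force: [0.3, -0.4, 0.6]
t: 5.48
tool_pos: [0.5344, 0.1888, 0.0603]
tool_rot: [2.485, 1.922, -0.0]
contact_force: [1.0, -0.2, 0.2]
t: 5.85
tool_pos: [0.5352, 0.1918, 0.0603]
tool_rot: [2.485, 1.922, 0.0]
contact_force: [-0.1, -0.8, -0.0]
```

```bash
python3 -m crank '[{"offset":[0.001,0,0],"twist":[0,0,0]},{"offset":[0.002,0,0],"twist":[0,0,0]},{"offset":[0.002,0,0],"twist":[0,0,0]}]' | grep -E 't:|pos|contact'
python3 -m crank '[{"offset":[0.001,0,0],"twist":[0,0,0]},{"offset":[0.002,0,0],"twist":[0,0,0]},{"offset":[0.002,0,0],"twist":[0,0,0]}]' | grep -E 't:|pos|contact'
python3 -m crank '[{"offset":[0.001,0,0],"twist":[0,0,0]},{"offset":[0.002,0,0],"twist":[0,0,0]},{"offset":[0.002,0,0],"twist":[0,0,0]}]' | grep -E 't:|pos|contact'
```

```text
t: 6.22
tool_pos: [0.5353, 0.1935, 0.0601]
tool_rot: [-2.485, -1.921, 0.002]
contact_force: [-1.9, -1.6, 1.0]
t: 6.6
tool_pos: [0.5358, 0.1955, 0.0599]
tool_rot: [-2.485, -1.921, 0.001]
contact_force: [-2.2, -1.6, 0.5]
t: 6.98
tool_pos: [0.5369, 0.1976, 0.0604]
tool_rot: [2.485, 1.922, 0.001]
contact_force: [-2.1, -1.4, -1.4]
```

```bash
python3 -m crank '[{"offset":[0.001,0,0],"twist":[0,0,0]},{"offset":[0.002,0,0],"twist":[0,0,0]},{"offset":[0.002,0,0],"twist":[0,0,0]}]' | grep -E 't:|pos|contact'
python3 -m crank '[{"offset":[0.001,0,0],"twist":[0,0,0]},{"offset":[0.002,0,0],"twist":[0,0,0]},{"offset":[0.002,0,0],"twist":[0,0,0]}]' | grep -E 't:|pos|contact'
python3 -m crank '[{"offset":[0.001,0,0],"twist":[0,0,0]},{"offset":[0.002,0,0],"twist":[0,0,0]},{"offset":[0.002,0,0],"twist":[0,0,0]}]' | grep -E 't:|pos|contact'
```

```text
t: 7.35
tool_pos: [0.5374, 0.1995, 0.0605]
tool_rot: [2.485, 1.921, 0.001]
contact_force: [-1.2, -1.6, -1.0]
t: 7.72
tool_pos: [0.5379, 0.2015, 0.0605]
tool_rot: [2.485, 1.922, 0.001]
contact_force: [-0.4, -1.0, 0.1]
t: 8.1
tool_pos: [0.5383, 0.2034, 0.0604]
tool_rot: [2.485, 1.922, 0.0]
contact_force: [-1.5, -1.4, 0.9]
```

```bash
python3 -m crank '[{"offset":[0.001,0,0],"twist":[0,0,0]},{"offset":[0.002,0,0],"twist":[0,0,0]},{"offset":[0.002,0,0],"twist":[0,0,0]}]' | grep -E 't:|pos|contact'
python3 -m crank '[{"offset":[0.001,0,0],"twist":[0,0,0]},{"offset":[0.002,0,0],"twist":[0,0,0]},{"offset":[0.002,0,0],"twist":[0,0,0]}]' | grep -E 't:|pos|contact'
python3 -m crank '[{"offset":[0.001,0,0],"twist":[0,0,0]},{"offset":[0.002,0,0],"twist":[0,0,0]},{"offset":[0.002,0,0],"twist":[0,0,0]}]' | grep -E 't:|pos|contact'
```

```text
t: 8.48
tool_pos: [0.5388, 0.2053, 0.0603]
tool_rot: [2.485, 1.922, 0.0]
contact_force: [-2.2, -2.2, -0.5]
t: 8.85
tool_pos: [0.5392, 0.2072, 0.0603]
tool_rot: [-2.485, -1.922, -0.0]
contact_force: [-1.7, -1.8, 0.3]
t: 9.22
tool_pos: [0.5397, 0.2092, 0.0603]
tool_rot: [-2.485, -1.922, -0.0]
contact_force: [-2.0, -1.3, -0.2]
```

```bash
python3 -m crank '[{"offset":[0.001,0,0],"twist":[0,0,0]},{"offset":[0.002,0,0],"twist":[0,0,0]},{"offset":[0.002,0,0],"twist":[0,0,0]}]' | grep -E 't:|pos|contact'
python3 -m crank '[{"offset":[0.001,0,0],"twist":[0,0,0]},{"offset":[0.002,0,0],"twist":[0,0,0]},{"offset":[0.002,0,0],"twist":[0,0,0]}]' | grep -E 't:|pos|contact'
python3 -m crank '[{"offset":[0.001,0,0],"twist":[0,0,0]},{"offset":[0.002,0,0],"twist":[0,0,0]},{"offset":[0.002,0,0],"twist":[0,0,0]}]' | grep -E 't:|pos|contact'
```

```text
t: 9.6
tool_pos: [0.54, 0.2109, 0.0603]
tool_rot: [2.485, 1.922, -0.001]
contact_force: [-2.7, -2.2, 0.8]
t: 9.98
tool_pos: [0.5401, 0.2122, 0.0602]
tool_rot: [2.485, 1.922, -0.004]
contact_force: [-4.9, -4.5, 3.3]
t: 10.35
tool_pos: [0.5403, 0.2135, 0.0602]
tool_rot: [2.484, 1.921, -0.007]
contact_force: [-6.5, -8.1, 4.9]
```

Take-up ends at about y=0.211, roughly 19 mm after contact. From here I'll use 1 mm steps, easing the sideways friction slightly.

```bash
python3 -m crank '[{"offset":[0.0,-0.001,-0.0005],"twist":[0,0,0]},{"offset":[0.0005,-0.001,-0.0005],"twist":[0,0,0]},{"offset":[0.0005,-0.001,-0.0005],"twist":[0,0,0]}]' | grep -E 't:|pos|contact'
python3 -m crank '[{"offset":[0.0005,0,0],"twist":[0,0,0]},{"offset":[0.001,0,0],"twist":[0,0,0]},{"offset":[0.001,0,0],"twist":[0,0,0]}]' | grep -E 't:|pos|contact'
```

```text
t: 10.72
tool_pos: [0.5402, 0.2137, 0.0603]
tool_rot: [2.483, 1.92, -0.005]
contact_force: [-2.5, -9.9, -0.4]
t: 11.1
tool_pos: [0.5403, 0.2143, 0.0602]
tool_rot: [2.483, 1.92, -0.006]
contact_force: [-3.6, -10.0, 0.5]
```

```bash
python3 -m crank '[{"offset":[0.0005,0,0],"twist":[0,0,0]},{"offset":[0.001,0,0],"twist":[0,0,0]},{"offset":[0.001,0,0],"twist":[0,0,0]}]' | grep -E 't:|pos|contact'
python3 -m crank '[{"offset":[0.0005,0,0],"twist":[0,0,0]},{"offset":[0.001,0,0],"twist":[0,0,0]},{"offset":[0.001,0,0],"twist":[0,0,0]}]' | grep -E 't:|pos|contact'
```

```text
t: 11.48
tool_pos: [0.5404, 0.2152, 0.0602]
tool_rot: [2.483, 1.92, -0.007]
contact_force: [-2.9, -10.4, 2.3]
t: 11.85
tool_pos: [0.5406, 0.2161, 0.0603]
tool_rot: [2.483, 1.92, -0.007]
contact_force: [-4.3, -10.5, 1.2]
```

```bash
python3 -m crank '[{"offset":[0.0005,0,0],"twist":[0,0,0]},{"offset":[0.001,0,0],"twist":[0,0,0]},{"offset":[0.001,0,0],"twist":[0,0,0]}]' | grep -E 't:|pos|contact'
python3 -m crank '[{"offset":[0.0005,0,0],"twist":[0,0,0]},{"offset":[0.001,0,0],"twist":[0,0,0]},{"offset":[0.001,0,0],"twist":[0,0,0]}]' | grep -E 't:|pos|contact'
```

```text
t: 12.22
tool_pos: [0.5408, 0.2171, 0.0602]
tool_rot: [2.483, 1.92, -0.008]
contact_force: [-4.8, -10.5, 1.0]
t: 12.6
tool_pos: [0.541, 0.2181, 0.0602]
tool_rot: [2.483, 1.92, -0.008]
contact_force: [-5.6, -9.5, 2.0]
```

```bash
python3 -m crank '[{"offset":[0.0005,-0.0005,0],"twist":[0,0,0]},{"offset":[0.0005,-0.0005,0],"twist":[0,0,0]},{"offset":[0.0005,-0.0005,0],"twist":[0,0,0]}]' | grep -E 't:|pos|contact'
python3 -m crank '[{"offset":[0.0005,0,0],"twist":[0,0,0]},{"offset":[0.0005,0,0],"twist":[0,0,0]},{"offset":[0.0005,0,0],"twist":[0,0,0]}]' | grep -E 't:|pos|contact'
```

```text
t: 12.98
tool_pos: [0.5411, 0.2185, 0.0602]
tool_rot: [2.483, 1.919, -0.007]
contact_force: [-3.2, -10.7, 1.0]
t: 13.35
tool_pos: [0.5412, 0.219, 0.0602]
tool_rot: [2.483, 1.919, -0.007]
contact_force: [-2.1, -11.0, 0.2]
```

```bash
python3 - <<'E'
from h import *
np.save("ref.npy",get_image("wrist"))
E
cat > diff.py <<'E'
from h import *
a=get_image("wrist").astype(int); r=np.load("ref.npy").astype(int); d=np.abs(a-r).sum(2)
print("wheel-area diff",d[150:330,420:560].mean().round(2),"table diff",d[20:120,20:200].mean().round(2))
E
python3 -m crank '[{"offset":[0.0005,0,0],"twist":[0,0,0]},{"offset":[0.0005,0,0],"twist":[0,0,0]},{"offset":[0.0005,0,0],"twist":[0,0,0]}]' | grep -E 't:|pos|contact'
python3 diff.py
python3 -m crank '[{"offset":[0.0005,0,0],"twist":[0,0,0]},{"offset":[0.0005,0,0],"twist":[0,0,0]},{"offset":[0.0005,0,0],"twist":[0,0,0]}]' | grep -E 't:|pos|contact'
python3 diff.py
```

```text
t: 13.78
tool_pos: [0.5413, 0.2195, 0.0603]
tool_rot: [2.483, 1.919, -0.007]
contact_force: [-2.7, -9.9, 0.5]
wheel-area diff 10.75 table diff 5.37
t: 14.2
tool_pos: [0.5415, 0.2199, 0.0602]
tool_rot: [2.483, 1.919, -0.007]
contact_force: [-3.3, -10.3, 0.8]
wheel-area diff 14.86 table diff 6.09
```

```bash
python3 -m crank '[{"offset":[0.0005,0,0],"twist":[0,0,0]},{"offset":[0.0005,0,0],"twist":[0,0,0]},{"offset":[0.0005,0,0],"twist":[0,0,0]}]' | grep -E 't:|pos|contact'
python3 diff.py
python3 -m crank '[{"offset":[0.0005,0,0],"twist":[0,0,0]},{"offset":[0.0005,0,0],"twist":[0,0,0]},{"offset":[0.0005,0,0],"twist":[0,0,0]}]' | grep -E 't:|pos|contact'
python3 diff.py
```

```text
t: 14.62
tool_pos: [0.5416, 0.2204, 0.0602]
tool_rot: [2.483, 1.919, -0.007]
contact_force: [-2.3, -11.0, 0.8]
wheel-area diff 18.83 table diff 6.84
t: 15.05
tool_pos: [0.542, 0.2216, 0.0603]
tool_rot: [2.483, 1.92, -0.004]
contact_force: [-0.7, -8.6, 0.2]
wheel-area diff 30.4 table diff 9.23
```

The force dropped by about 2 N, so the wheel is free. I'll hold here and watch it.

```bash
python3 -m crank '[{"offset":[0.0003,0,0],"twist":[0,0,0]},{"offset":[0.0003,0,0],"twist":[0,0,0]},{"offset":[0.0003,0,0],"twist":[0,0,0]},{"offset":[0.0003,0,0],"twist":[0,0,0]}]' | grep -E 't:|pos|contact'
python3 - <<'E'
from h import *
np.save("ref.npy",get_image("wrist"))
E
python3 -m crank '[{"offset":[0,0,0],"twist":[0,0,0]},{"offset":[0,0,0],"twist":[0,0,0]},{"offset":[0,0,0],"twist":[0,0,0]},{"offset":[0,0,0],"twist":[0,0,0]}]' | grep -E 't:|pos|contact'
python3 diff.py
python3 -m crank '[{"offset":[0,0,0],"twist":[0,0,0]},{"offset":[0,0,0],"twist":[0,0,0]},{"offset":[0,0,0],"twist":[0,0,0]},{"offset":[0,0,0],"twist":[0,0,0]},{"offset":[0,0,0],"twist":[0,0,0]},{"offset":[0,0,0],"twist":[0,0,0]},{"offset":[0,0,0],"twist":[0,0,0]},{"offset":[0,0,0],"twist":[0,0,0]}]' | grep -E 't:|pos|contact'
python3 - <<'E'
from h import *
t=get_image("top"); d=cut_out("jaw","top"); print([np.round(x["rect"],1).tolist() for x in d[:2]])
a=get_image("wrist")
cv2.imwrite("pics/hold.png",np.hstack([cv2.resize(t[140:260,130:330],(480,400)) if 0 else cv2.resize(t[140:260,130:330],(400,400)),cv2.resize(a,(400,400))])[:,:,::-1])
E
```

```text
t: 15.6
tool_pos: [0.5421, 0.2218, 0.0603]
tool_rot: [2.483, 1.92, -0.004]
contact_force: [-1.3, -8.4, -1.0]
t: 16.15
tool_pos: [0.5421, 0.2218, 0.0603]
tool_rot: [2.483, 1.92, -0.004]
contact_force: [-1.9, -9.3, -0.4]
wheel-area diff 20.26 table diff 4.91
t: 17.2
tool_pos: [0.5421, 0.2218, 0.0603]
tool_rot: [2.483, 1.92, -0.004]
contact_force: [-1.7, -8.5, -1.0]
[[218.7, 199.4, 66.4, 25.3], [230.5, 198.8, 141.2, 87.5]]
```

View pics/hold.png

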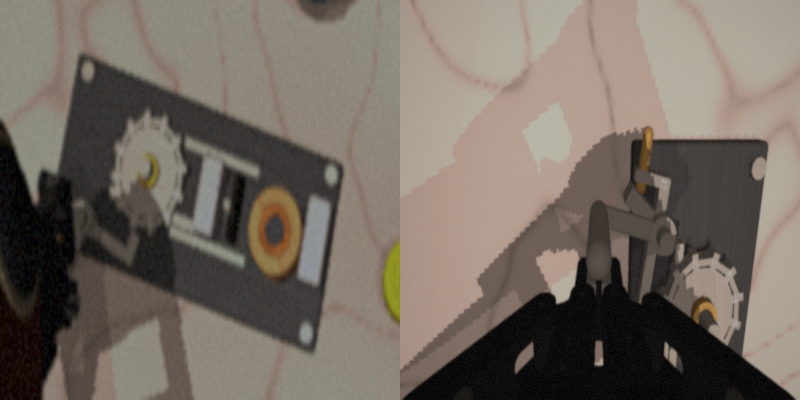

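The left half (top view) shows the jaw backing away, its pale top now at crop (208,195) with a dark gap before the base. The right half shows the post resting on the fingertips. I'll hold on until the motion ends.

```bash
python3 -m crank '[{"offset":[0,0,0],"twist":[0,0,0]},{"offset":[0,0,0],"twist":[0,0,0]},{"offset":[0,0,0],"twist":[0,0,0]},{"offset":[0,0,0],"twist":[0,0,0]},{"offset":[0,0,0],"twist":[0,0,0]},{"offset":[0,0,0],"twist":[0,0,0]},{"offset":[0,0,0],"twist":[0,0,0]},{"offset":[0,0,0],"twist":[0,0,0]},{"offset":[0,0,0],"twist":[0,0,0]},{"offset":[0,0,0],"twist":[0,0,0]},{"offset":[0,0,0],"twist":[0,0,0]},{"offset":[0,0,0],"twist":[0,0,0]},{"offset":[0,0,0],"twist":[0,0,0]},{"offset":[0,0,0],"twist":[0,0,0]},{"offset":[0,0,0],"twist":[0,0,0]},{"offset":[0,0,0],"twist":[0,0,0]}]' | grep -E 't:|pos|contact'
python3 - <<'E'
from h import *
np.save("ref.npy",get_image("wrist")); np.save("topA.npy",get_image("top"))
E
python3 -m crank '[{"offset":[0,0,0],"twist":[0,0,0]},{"offset":[0,0,0],"twist":[0,0,0]},{"offset":[0,0,0],"twist":[0,0,0]},{"offset":[0,0,0],"twist":[0,0,0]},{"offset":[0,0,0],"twist":[0,0,0]},{"offset":[0,0,0],"twist":[0,0,0]}]' | grep -E 't:|pos|contact'
python3 diff.py
python3 - <<'E'
from h import *
t=get_image("top"); T=cam("top")
# profile along clamp y of top-view brightness at z=.05, x=0
v=(.5835,.033,np.radians(-14.7)); c,n=np.cos(v[2]),np.sin(v[2])
g=cv2.cvtColor(t,cv2.COLOR_RGB2GRAY).astype(np.float32)
print([(y,int(np.mean([g[int(round(q[1])),int(round(q[0]))] for x in(-.008,0,.008) for q in[proj((v[0]+c*x-n*y/1e3,v[1]+n*x+c*y/1e3,.05),T)]]))) for y in range(30,100,3)])
E
```

```text
t: 19.35
tool_pos: [0.5421, 0.2218, 0.0603]
tool_rot: [2.483, 1.92, -0.004]
contact_force: [-0.5, -8.4, -0.5]
t: 20.2
tool_pos: [0.5421, 0.2218, 0.0602]
tool_rot: [2.483, 1.92, -0.004]
contact_force: [-0.9, -7.8, 0.9]
wheel-area diff 7.17 table diff 4.95
[(30, 54), (33, 58), (36, 55), (39, 21), (42, 5), (45, 14), (48, 42), (51, 69), (54, 67), (57, 43), (60, 64), (63, 115), (66, 148), (69, 146), (72, 145), (75, 145), (78, 142), (81, 102), (84, 51), (87, 46), (90, 47), (93, 88), (96, 133), (99, 128)]
```

The jaw's top spans y≈61.5–81.5 mm, so its centre is at 71, fully open, and it is no longer moving. I'll back off, rise and look at the base with the gripper open.

```bash
python3 -m crank '[{"offset":[-0.01,0,0],"twist":[0,0,0]},{"offset":[-0.025,0,0],"twist":[0,0,0]},{"offset":[-0.045,0,0],"twist":[0,0,0]},{"offset":[-0.065,0,0],"twist":[0,0,0]},{"offset":[-0.065,0,-0.05],"twist":[0,0,0]},{"offset":[-0.065,0,-0.1],"twist":[0,0,0]},{"offset":[-0.115,0.03,-0.13],"twist":[0,0,0]},{"offset":[-0.165,0.06,-0.13],"twist":[0,0,0]},{"offset":[-0.213,0.087,-0.13],"twist":[0,0,0]},{"offset":[-0.213,0.087,-0.13],"twist":[0,0,0]},{"offset":[-0.213,0.087,-0.13],"twist":[0,0,0]},{"offset":[-0.213,0.087,-0.13],"twist":[0,0,0]}]' 
python3 -m crank '[{"offset":[0,0,0],"twist":[0,0,0]},{"offset":[0,0,0],"twist":[0,0,0]},{"offset":[0,0,0],"twist":[0,0,0]},{"offset":[0,0,0],"twist":[0,0,0]}]' 1 30 | grep -E "opening|t:"
python3 - <<'E'
from h import *
o=get_obs(); W=cam("wrist",o); a=get_image("wrist"); np.save("w3.npy",W[1]); t=get_image("top")
for n in("mill_base","jaw"): print(n,[(round(d["confidence"],2),np.round(d["rect"],1).tolist()) for d in cut_out(n,"wrist")[:3]],[(round(d["confidence"],2),np.round(d["rect"],1).tolist()) for d in cut_out(n,"top")[:3]])
cv2.imwrite("pics/w3.png",a[:,:,::-1]); print(o["tool_pos"],o["tool_rot"],o["contact_force"], proj((.5835,.033,.061),W))
E
```

```text
t: 21.8
tool_pos: [0.5721, -0.0033, 0.1907]
tool_rot: [-2.484, -1.923, -0.0]
contact_force: [0.1, -0.4, -0.7]
opening: 0.0001
grip_force: 0.0
t: 22.3
tool_rot: [-2.485, -1.922, 0.0]
opening: 0.0722
mill_base [(0.7, [315.6, 144.5, 66.5, 71.2])] [(0.83, [334.5, 224.7, 25.7, 27.4])]
jaw [(0.58, [324.9, 48.8, 58.1, 77.2])] [(0.41, [424.1, 131.8, 45.1, 44.7])]
[ 0.57254868 -0.00408492  0.19080598] [-2.48516025e+00 -1.92185827e+00  2.45668985e-06] [ 0.52873812 -0.33780374 -1.07839354] [318.19284736 146.79778102]
```

View pics/w3.png

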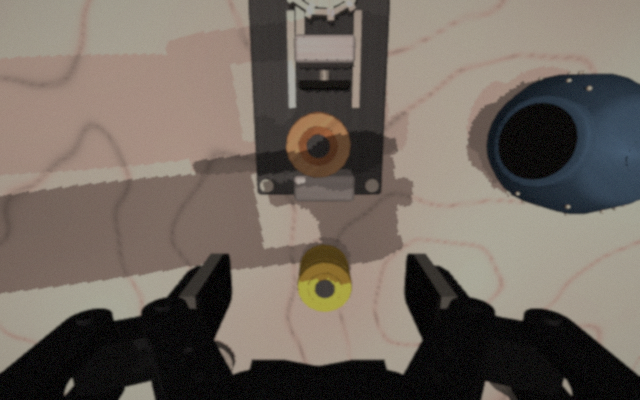

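The base is at (318,146), matching the prediction to within 1 px. The jaw is clear of it at (325,48). I'll descend and grip.

```bash
python3 -m crank '[{"offset":[0.039,0.001,0],"twist":[0,0,0]},{"offset":[0.039,0.001,0.03],"twist":[0,0,0]},{"offset":[0.039,0.001,0.07],"twist":[0,0,0]},{"offset":[0.039,0.001,0.11],"twist":[0,0,0]},{"offset":[0.039,0.001,0.14],"twist":[0,0,0]},{"offset":[0.039,0.001,0.157],"twist":[0,0,0]},{"offset":[0.039,0.001,0.166],"twist":[0,0,0]},{"offset":[0.039,0.001,0.166],"twist":[0,0,0]},{"offset":[0.039,0.001,0.166],"twist":[0,0,0]}]' 1 35
python3 -m crank '[{"offset":[0,0,0],"twist":[0,0,0]},{"offset":[0,0,0],"twist":[0,0,0]},{"offset":[0,0,0],"twist":[0,0,0]},{"offset":[0,0,0],"twist":[0,0,0]},{"offset":[0,0,0],"twist":[0,0,0]},{"offset":[0,0,0],"twist":[0,0,0]}]' 0 35
```

```text
t: 23.72
tool_pos: [0.5845, 0.0332, 0.0263]
tool_rot: [2.484, 1.92, 0.003]
contact_force: [0.3, -0.3, -0.1]
opening: 0.0854
grip_force: 0.0
t: 24.48
tool_pos: [0.5839, 0.0333, 0.0257]
tool_rot: [2.485, 1.921, 0.001]
contact_force: [-1.8, 0.9, 5.8]
opening: 0.049
grip_force: 37.0
```

```bash
python3 -m crank '[{"offset":[0,0,-0.003],"twist":[0,0,0]},{"offset":[0,0,-0.008],"twist":[0,0,0]},{"offset":[0,0,-0.02],"twist":[0,0,0]},{"offset":[0,0,-0.04],"twist":[0,0,0]},{"offset":[0,0,-0.07],"twist":[0,0,0]},{"offset":[0,0,-0.1],"twist":[0,0,0]},{"offset":[0,0,-0.13],"twist":[0,0,0]},{"offset":[0,0,-0.14],"twist":[0,0,0]},{"offset":[0,0,-0.14],"twist":[0,0,0]},{"offset":[0,0,-0.14],"twist":[0,0,0]}]'
python3 - <<'E'
from h import *
o=get_obs(); M=R.from_rotvec(o["tool_rot"]).as_matrix()
a=get_image("top"); print([(round(d["confidence"],2),np.round(d["rect"],1).tolist()) for d in cut_out("platform","top")[:2]])
s=get_image("scene"); T=cam("top");S=cam("scene")
def disc(im,box):
    x0,x1,y0,y1=box; g=cv2.medianBlur(cv2.cvtColor(im,cv2.COLOR_RGB2GRAY)[y0:y1,x0:x1],3)
    m=(cv2.threshold(g,0,255,cv2.THRESH_OTSU)[1])
    n,l,st,ce=cv2.connectedComponentsWithStats(m); return st,ce+[x0,y0]
d=cut_out("platform","top")[0]["region"]; print(np.argwhere(d).mean(0)[::-1])
ov=a[200:320,370:500]; ov=cv2.resize(ov,(390,360),interpolation=2); sv=cv2.resize(s[140:220,200:280],(390,360),interpolation=2)
cv2.imwrite("pics/plat.png",np.hstack([ov,sv])[:,:,::-1])
w=lambda d:np.round(M.T@(np.array(d)-o["tool_pos"]),4)
print("to platform",w([.4915,-.276,o["tool_pos"][2]]))
E
```

```text
t: 25.72
tool_pos: [0.5824, 0.0332, 0.1633]
tool_rot: [-2.484, -1.92, 0.003]
contact_force: [-0.4, 0.2, -1.7]
opening: 0.0495
grip_force: 36.9
[(0.78, [438.3, 260.0, 46.6, 45.2])]
[436.83662478 258.1358468 ]
to platform [-3.221e-01 -1.010e-02  2.000e-04]
```

View pics/plat.png

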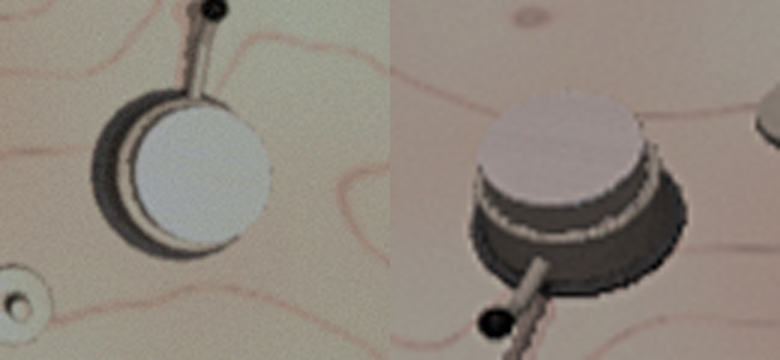

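The disc centre is at crop (202,174), which is top pixel (437,258), and at scene pixel (235,173). That gives about (0.492,-0.2785). I'll carry the base over and start lowering.

```bash
python3 -m crank '[{"offset":[-0.02,-0.001,0],"twist":[0,0,0]},{"offset":[-0.06,-0.002,0],"twist":[0,0,0]},{"offset":[-0.1,-0.003,0],"twist":[0,0,0]},{"offset":[-0.14,-0.004,0],"twist":[0,0,0]},{"offset":[-0.18,-0.005,0],"twist":[0,0,0]},{"offset":[-0.22,-0.006,0],"twist":[0,0,0]},{"offset":[-0.26,-0.007,0],"twist":[0,0,0]},{"offset":[-0.3,-0.008,0],"twist":[0,0,0]},{"offset":[-0.3245,-0.009,0],"twist":[0,0,0]},{"offset":[-0.3245,-0.009,0.03],"twist":[0,0,0]},{"offset":[-0.3245,-0.009,0.06],"twist":[0,0,0]},{"offset":[-0.3245,-0.009,0.076],"twist":[0,0,0]},{"offset":[-0.3245,-0.009,0.076],"twist":[0,0,0]},{"offset":[-0.3245,-0.009,0.076],"twist":[0,0,0]},{"offset":[-0.3245,-0.009,0.076],"twist":[0,0,0]}]'
python3 - <<'E'
from h import *
a=get_image("top"); s=get_image("scene"); w=get_image("wrist")
l=[cv2.resize(a[200:320,370:500],(390,300),interpolation=2),cv2.resize(s[130:220,190:290],(390,300),interpolation=2)]
cv2.imwrite("pics/low.png",np.hstack(l)[:,:,::-1])
E
```

```text
t: 27.8
tool_pos: [0.4938, -0.2792, 0.0905]
tool_rot: [2.483, 1.92, 0.001]
contact_force: [-0.2, 0.6, -1.6]
opening: 0.0493
grip_force: 36.9
```

View pics/low.png

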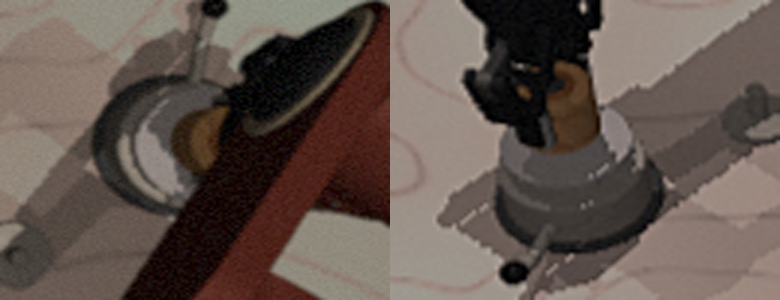

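The base hangs about 15 mm above the disc and looks centred in both views. I'll lower it in small steps.

```bash
python3 -m crank '[{"offset":[0.0,0,0.005],"twist":[0,0,0]},{"offset":[0,0.002,0.01],"twist":[0,0,0]},{"offset":[0,0.002,0.013],"twist":[0,0,0]},{"offset":[0,0.002,0.013],"twist":[0,0,0]},{"offset":[0,0.002,0.013],"twist":[0,0,0]}]' | grep -E 't:|pos|contact'
python3 -m crank '[{"offset":[0,0,0.001],"twist":[0,0,0]},{"offset":[0,0,0.001],"twist":[0,0,0]},{"offset":[0,0,0.001],"twist":[0,0,0]}]' | grep -E 't:|pos|contact'
python3 -m crank '[{"offset":[0,0,0.001],"twist":[0,0,0]},{"offset":[0,0,0.001],"twist":[0,0,0]},{"offset":[0,0,0.001],"twist":[0,0,0]}]' | grep -E 't:|pos|contact'
```

```text
t: 28.58
tool_pos: [0.4949, -0.2791, 0.0758]
tool_rot: [2.485, 1.921, -0.0]
contact_force: [0.3, -0.1, -1.8]
t: 28.95
tool_pos: [0.495, -0.2792, 0.0751]
tool_rot: [2.485, 1.921, 0.0]
contact_force: [-0.3, 0.5, -1.2]
t: 29.32
tool_pos: [0.495, -0.2791, 0.074]
tool_rot: [2.485, 1.921, 0.0]
contact_force: [1.1, -0.0, 0.4]
```

Touching, with the weight carried by the platform (force went from -1.8 to about 0 N). Releasing and retreating.

```bash
python3 -m crank '[{"offset":[0,0,0],"twist":[0,0,0]},{"offset":[0,0,0],"twist":[0,0,0]},{"offset":[0,0,0],"twist":[0,0,0]},{"offset":[0,0,0],"twist":[0,0,0]},{"offset":[0,0,0],"twist":[0,0,0]},{"offset":[0,0,0],"twist":[0,0,0]}]' 1
python3 -m crank '[{"offset":[0,0,-0.01],"twist":[0,0,0]},{"offset":[0,0,-0.03],"twist":[0,0,0]},{"offset":[0,0,-0.06],"twist":[0,0,0]},{"offset":[0,0,-0.1],"twist":[0,0,0]},{"offset":[0,0,-0.14],"twist":[0,0,0]},{"offset":[-0.05,0,-0.16],"twist":[0,0,0]},{"offset":[-0.1,0,-0.16],"twist":[0,0,0]},{"offset":[-0.15,0,-0.16],"twist":[0,0,0]},{"offset":[-0.15,0,-0.16],"twist":[0,0,0]},{"offset":[-0.15,0,-0.16],"twist":[0,0,0]}]'
python3 - <<'E'
from h import *
a=get_image("top"); s=get_image("scene")
l=[cv2.resize(a[200:320,370:500],(390,300),interpolation=2),cv2.resize(s[130:220,190:290],(390,300),interpolation=2)]
l2=[cv2.resize(a[140:260,130:330],(390,280),interpolation=2),cv2.resize(s[160:290,200:480],(390,280))]
cv2.imwrite("pics/end.png",np.vstack([np.hstack(l),np.hstack(l2)])[:,:,::-1])
T=cam("top")
for c in("top","scene"): print(c,[(round(d["confidence"],2),np.round(d["rect"],1).tolist()) for d in cut_out("mill_base",c)[:3]])
E
```

```text
t: 30.08
tool_pos: [0.4949, -0.279, 0.0738]
tool_rot: [2.485, 1.922, -0.0]
contact_force: [-0.5, 0.2, -0.3]
opening: 0.0855
grip_force: 0.0
t: 31.32
tool_pos: [0.4573, -0.424, 0.2349]
tool_rot: [2.485, 1.921, 0.001]
contact_force: [-0.6, -0.0, 0.4]
opening: 0.0854
grip_force: 0.0
top [(0.83, [442.6, 256.0, 33.1, 28.6]), (0.73, [334.9, 225.9, 25.6, 29.9])]
scene [(0.77, [232.8, 163.8, 21.0, 28.3])]
```

View pics/end.png

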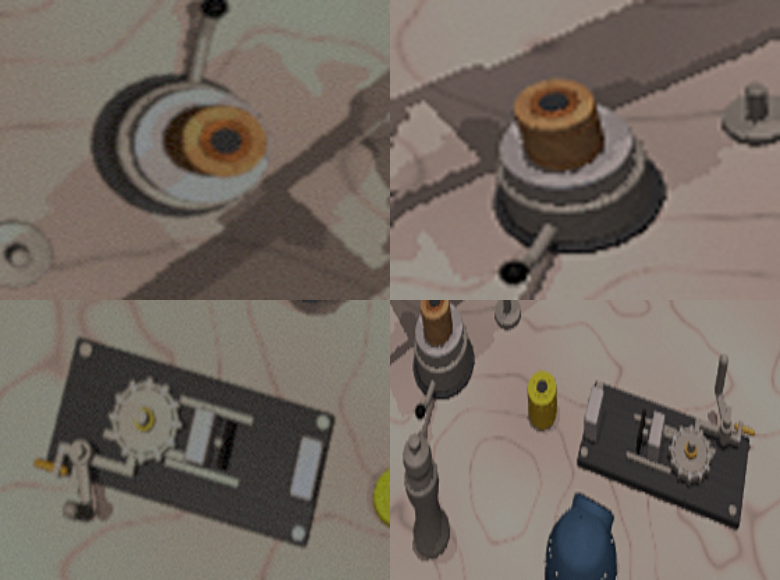

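The base stands upright on the disc, the jaw is open, and the lever has sprung back. Measuring the centring before handing in.

Run:
```python
from h import *
T=cam("top");S=cam("scene")
print(back((446,256),.109,T)-back((437.3,258),.065,T), back((232.3,160.6),.109,S)-back((235.1,172.8),.065,S))
```

```text
[ 0.00369022 -0.00273093  0.044     ] [ 5.99055878e-04 -9.39946864e-05  4.40000000e-02]
```

The base is within about 5 mm of the centre, against a limit of 14 mm.

```bash
python3 -c "
from station import *
print(finish_job())"
```

```text
the job is handed in; nothing more can be done
None
```

The job is handed in, with no verdict returned: the jaw is fully open, the lever was released, and the mill base stands upright on the platform within about 5 mm of its centre by the camera images.

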